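# Shut the plate reader's filter cover and hold it down on its gasket

## Task

The filter compartment of the plate reader has been serviced and its hinged cover is standing open. Close the cover, turn its quarter-turn fastener until the slot lines up with the two red marks so that it can drop into its keyhole, then press the cover down flat against the frame and keep holding it there, because I still have to put in the corner screws: finish with the cover held down. Leave everything else on the bench and on the reader where it is.

Things in the scene. Friction and masses are not known exactly. Their poses are not given: they have to be found in the camera images.
- cover (a joint): hinge angle (rad) of the reader's filter-compartment cover, a grey plate (white panel on it) 239 mm from hinge to free edge, 210 mm wide, 4 mm thick. 0 = flat against the frame; grows as the free edge, facing the robot, rises. Starts half open and stays where it is left; up to 3 N at the edge swings it. It stops at about 0.06 while the fastener is out of line, its cross pin landing beside the keyhole
- cover_hinge (a point): middle of the cover's hinge line, fixed on the plate reader, 153 mm above the bench. Axes of the reader: x level, from the free edge's side towards the hinge (away from the robot), y along the hinge line, z up
- cover_edge (a point): middle of the cover's free edge, on its upper face, 239 mm from the hinge line; moves and turns with the cover: x points to the hinge, y along the edge, z out of the upper face
- frame_edge (a point): fixed point on top of the frame, 150 mm above the bench, where the middle of the free edge lies when shut (upper face then 4 mm higher); axes as cover_hinge. A foam gasket here is met at 0.03 rad of the cover and must be squeezed: 0 takes about 12 N straight down at the fastener; let go, the cover rises to nearly 0.03. The keyhole slot, 28 x 10 mm, runs along x
- wing (a point): centre of the fastener's blue wing, a bar 36 mm long, 10 mm thick, 22 mm high (4 to 26 mm above the cover's upper face), a yellow-filled slot along its top; this point lies 15 mm above that face, on the turning axis, 209 mm from the hinge line, midway across the cover. x runs along the wing and slot, y across it, z along the turning axis. The cross pin below lies along x too
- fastener (a joint): angle (rad) of the quarter-turn fastener in the cover, counter-clockwise positive seen from above. In line with the two red marks (wing pointing from free edge to hinge) at 0 and, being the same both ways round, at 3.14; starts in between, turns from -0.4 to 3.54, stiffly (0.06 N m), and stays where it is left. The pin enters the keyhole within about 0.18 rad of being in line
- flask_a_mid (a point): clear upright culture flask with a white cap, 45 x 85 mm foot, 155 mm high; this point is on its upright axis about half-way up. To be left alone
- flask_b_mid (a point): the same culture flask without its cap, 140 mm high; this point is on its upright axis about half-way up. To be left alone
- rack_mid (a point): yellow tube rack with capped tubes, 100 x 60 x 86 mm; this point is on its upright axis about half-way up. To be left alone
- tip_box_mid (a point): yellow pipette-tip box with a clear lid, 85 x 120 x 85 mm; this point is on its upright axis about half-way up. To be left alone
- calculator_mid (a point): black desk calculator, 150 x 85 x 14 mm; this point is on its upright axis about half-way up. To be left alone
- screwdriver_grip (a point): screwdriver with a green handle, 180 mm long, lying on the bench; this point is on its handle. To be left alone
- well_plate_mid (a point): clear 96-well plate with lid, 127 x 85 x 22 mm, standing on the reader's side deck left of the cover; this point is on its upright axis about half-way up. To be left alone
- screw_dish_mid (a point): round steel dish with two brass screws, 64 mm across, 14 mm high, on the reader's side deck behind the well plate; this point is on its upright axis about half-way up. To be left alone

How it is judged:
On the way, in this order (a step that is already met when the one before it is completed fails the run):
1. the fastener is turned until its slot is in line with the marks (within 0.2 rad) (angle between the y axis of wing and the y axis of frame_edge, either way round below 0.2 rad), for 0.2 s.
2. the cover is pressed flat against the frame with the fastener in its keyhole (value of joint cover below 0.012 rad and angle between the y axis of wing and the y axis of frame_edge, either way round below 0.2 rad and contact force between any of the fingers, the arm and cover above 4 N), for 0.3 s.
At the end, for the whole second after the job is handed in: The cover is held flat against the frame (hinge angle under 0.012 rad, 3 mm at the free edge) by the robot, which pushes on the cover or its fastener with more than 4 N, and the fastener's slot is in line with the marks within 0.2 rad (all of step 2); the arm keeps its last pose, push and grip.
It fails at once if a culture flask moved more than 30 mm or tipped over (distance of any of flask_a_mid, flask_b_mid from where it was at the start of the episode above 0.03 m or angle between any of flask_a_mid, flask_b_mid's own z axis and vertical above 0.3 rad).
It fails at once if the tube rack or the tip box moved more than 30 mm or tipped over (distance of any of rack_mid, tip_box_mid from where it was at the start of the episode above 0.03 m or angle between any of rack_mid, tip_box_mid's own z axis and vertical above 0.3 rad).
It fails at once if the calculator or the screwdriver moved more than 30 mm or tipped over (distance of any of calculator_mid, screwdriver_grip from where it was at the start of the episode above 0.03 m or angle between calculator_mid's own z axis and vertical above 0.3 rad).
It fails at once if the well plate or the screw dish on the reader moved more than 30 mm or tipped over (distance of any of well_plate_mid, screw_dish_mid from where it was at the start of the episode above 0.03 m or angle between any of well_plate_mid, screw_dish_mid's own z axis and vertical above 0.3 rad).
It also fails if it takes over 45 s, if anything falls off the work surface, if the arm or the gripper's body presses on something with over 40 N, if the wrist force passes 120 N, or if a joint passes its speed limit or range.

## Robot

A 7-joint arm with a two-finger parallel gripper is mounted at the origin on the work surface. World frame = base frame: x ahead of the robot, y to its left, z up, the work surface at z = 0. Lengths are in m, angles in rad, forces in N, time in s.
With the tool pointing down it reaches from about 0.4 to 0.925 m from the base axis. Payload 5.6 kg.
Tool frame: the origin (TCP) lies on the centre line of the jaws, within the pads' length; the fingertips stand 17 mm ahead of it and the grasp point (between the pads) lies 2 mm behind it; z points along the fingers, y is the direction in which the jaws open and shut (so a half turn about z gives the same grasp; the last joint's range is limited). The gripper opens to 85 mm and grips with 20 to 120 N. Pads are 22 mm wide; open, the fingers measure 114 mm over their backs; the gripper's body (76 mm by 85 mm) begins 54 mm behind the grasp point. The pads swing forward as they close: fully open they stand 13 mm farther back than shut.
Start: joints at [-1.204, 0.468, -0.012, 1.603, 0.006, 1.071, -0.056], TCP at [0.259, 0.596, 0.248] pointing down, gripper open.
Joint ranges: [-2.53, 2.53], [-0.31, 2.02], [-1.57, 1.55], [0.28, 2.44], [-1.29, 4.43], [0.15, 1.84], [-2.92, 2.92]. Speed limits (rad/s): [2.57, 2.57, 3.14, 3.14, 3.14, 3.14, 3.14].

## Interface

Orientations are given as a unit quaternion [w, x, y, z].
In Python, from rig import r gives the robot as it stands.
- The arm moves only by the tool play_rows, never from a script. Its argument "commands" is a list of rows, each an object with "dr": the turn, a rotation vector about the tool's x, y, z in units of 6 degrees (1.0 is 6 degrees), a list of three; "offset": the shift along the tool's x, y, z in units of 60 mm (1.0 is 60 mm), a list of three; "hand": the finger opening in mm, from 0 to 85.4. In form: [{"dr": [rx, ry, rz], "offset": [x, y, z], "hand": hand}, ...]. A call has 1 to 10 rows; each row is the pose to reach, as a shift and turn from the pose commanded when the call began, along the tool's axes at that moment; what a row does not reach only later rows make up. A row lasts 1/8 s, in which the tool goes at most 62.5 mm and 10.7 degrees, less where a joint would pass 70% of its speed; a pose out of reach is approached as far as the arm can. A call with a gripper value outside its range is refused whole. The fingers move at their own pace and stop on an object; the grip force is fixed at half the most. Time passes only in rows, so rows that repeat a pose let the fingers close. It gives the time, the measured TCP pose, the force and the opening at its end, in the units of the state.
- r.observe(): the state, without advancing time (a new reading comes with each control period).
- r.get_image(name): name is "side" or "top" or "wrist"; returns the picture (384x512x3 uint8, red, green, blue); there is no depth.
- r.camera_params(name): a dict with "mtx" (3x3 intrinsics, pixels), "k1" (the pictures are not rectified: a ray, as slopes to the right and down, at radius r is drawn at 1 + k1 r^2 times it, then the intrinsics apply), "camera_from_world" (4x4, takes a point from world to camera coordinates). Camera axes: x right, y down, z forward; pixel columns grow to the right and rows downward; lengths in m; the calibration is good to about 2 mm. A picture is of the moment at which its call begins: read the wrist's pose just before it. camera_params takes no time and is no camera call; for the wrist camera it gives the pose at the moment of the call.
- r.hand_in(): hands the job in, once; it reports no verdict.
Trained networks look in the newest picture that a camera, given by its name, has taken for a name from the list of things; names that differ only in an ending like _2 or _b are one class to them, and where a whole thing is asked for, a point or a joint stands for the part that bears it (a point fixed in the world has none). Each returns a list of dicts, best first, with "p" (0 to 1); they miss things now and then, are a little off and sometimes report something else, mostly with a low value. They report only what shows in the picture. A call takes as long as a camera call.
- r.find_in(camera, target): "rect" ([left, top, width, height] as shares, 0 to 1, of the picture: columns of its width, rows of its height, round what is visible of it).
- r.tip_of(camera, target): "position" ([column, row] as shares, 0 to 1, of the picture: columns of its width, rows of its height: a listed point, or the origin of a listed thing).
The state is a dict: "time_s": time; "joints": joint angles; "joint_velocities": joint speeds; "effort": joint torques, N m; "tool_pos": TCP position; "eef_rot": TCP orientation; "wrist_force": force on the tool from outside, world axes, zero at the start; "ft_torque": the same for the moment, N m; "width": finger opening in m.
Only numpy, scipy, OpenCV 4.12 (cv2) and the standard library are available. Lean on these libraries where they do the work, as an engineer would, in place of code of your own. Each camera call takes 0.05 s, during which the arm holds its last target.

## Working session

There is one attempt and no reset: what is moved stays moved. The work goes in short steps, Python scripts to look and compute and a tool call to move; the robot and the scene stay as the last step left them, time stands still between calls to the robot, and variables do not carry over. Pictures are saved under pics/ and viewed, and the job is handed in when it is done.

Besides the shell and the picture viewer there is one more tool, called after "Emit:" by a JSON object that holds its "fn" and its "kwargs", one argument or row to a line. play_rows: Moves the arm, as the interface text tells. Its arguments: {"type":"object","properties":{"commands":{"type":"array","items":{"type":"object","properties":{"dr":{"type":"array","items":{"type":"number"}},"offset":{"type":"array","items":{"type":"number"}},"hand":{"type":"number"}}}}},"required":["commands"]}

```bash
ls; mkdir -p pics; cat > h.py <<'E'
import numpy as np, cv2
from rig import r
from scipy.spatial.transform import Rotation as R
def snap(n,f):
    im=r.get_image(n); cv2.imwrite(f'pics/{f}.png',im[:,:,::-1]); return im
def proj(n,P,c=None):
    c=c or r.camera_params(n); M=np.array(c['camera_from_world']); P=np.atleast_2d(P)
    q=P@M[:3,:3].T+M[:3,3]; s=q[:,:2]/q[:,2:]; s=s*(1+c['k1']*(s**2).sum(1,keepdims=True))
    K=np.array(c['mtx']); return s@K[:2,:2].T+K[:2,2]
def ray(n,uv,c=None):
    c=c or r.camera_params(n); M=np.array(c['camera_from_world']);K=np.array(c['mtx'])
    d=np.linalg.solve(K[:2,:2],np.array(uv,float)-K[:2,2]); s=d.copy()
    for _ in range(30): s=d/(1+c['k1']*(s@s))
    v=M[:3,:3].T@np.r_[s,1]; return -M[:3,:3].T@M[:3,3], v/np.linalg.norm(v)
def atz(n,uv,z,c=None):
    o,v=ray(n,uv,c); return o+v*(z-o[2])/v[2]
def tri(rs):
    A=np.zeros((3,3));b=np.zeros(3)
    for o,v in rs:
        Q=np.eye(3)-np.outer(v,v);A+=Q;b+=Q@o
    return np.linalg.solve(A,b)
def st():
    s=r.observe(); return s,np.array(s['tool_pos']),R.from_quat(np.array(s['eef_rot'])[[1,2,3,0]])
E
python3 - <<'E'
from h import *
s=r.observe(); print(s['time_s'],s['tool_pos'],s['eef_rot'],s['wrist_force'],s['width'])
W=np.array([512,384])
for n in ['side','top','wrist']:
    snap(n,n+'0')
    print(n,np.round(np.linalg.inv(np.array(r.camera_params(n)['camera_from_world']))[:3],3).tolist())
    for t in ['wing','cover_edge','cover_hinge','frame_edge','well_plate_mid']:
        for d in r.tip_of(n,t)[:2]: print(' ',t,round(d['p'],2),np.round(np.array(d['position'])*W,1))
E
```

```text
pics
0.0 [0.2588464  0.59565424 0.24730636] [-9.73454633e-05  2.03494655e-01  9.79075643e-01 -8.95384630e-04] [ 0.00678175 -0.67155067 -0.38660776] 0.08531352873795542
side [[0.912, -0.266, 0.312, 0.07], [-0.41, -0.606, 0.682, -1.209], [0.007, -0.75, -0.662, 1.271]]
  wing 0.55 [243.2 154.6]
  cover_edge 0.64 [233.  152.3]
  cover_hinge 0.88 [277.4 165.9]
  frame_edge 0.89 [226.1 192.1]
  well_plate_mid 0.91 [208.2 157.7]
  well_plate_mid 0.26 [316.8 311.1]
top [[-0.027, -0.997, 0.071, 0.518], [-0.999, 0.025, -0.026, -0.006], [0.024, -0.072, -0.997, 1.37]]
  wing 0.66 [348.3 191.5]
  wing 0.65 [233.9 212.8]
  cover_edge 0.74 [236.8 225.4]
  cover_hinge 0.91 [225.3 159.8]
  frame_edge 0.84 [243.3 234.2]
  well_plate_mid 0.56 [182.2 239.6]
wrist [[0.399, 0.878, 0.264, 0.193], [0.917, -0.382, -0.115, 0.626], [-0.001, 0.288, -0.958, 0.374]]
```

View pics/side0.png

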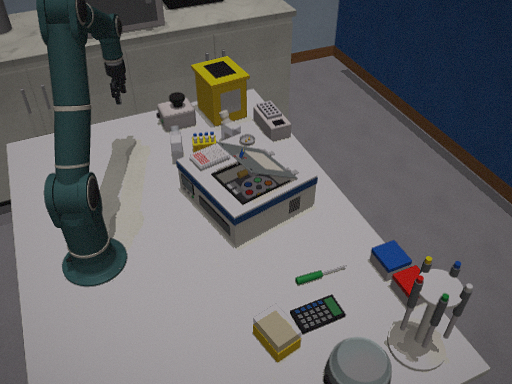

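View pics/top0.png

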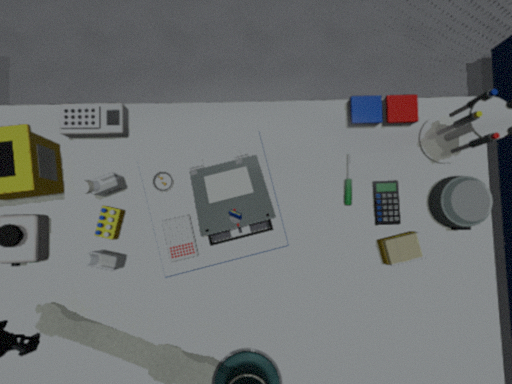

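```bash
python3 - <<'E'
from h import *
W=np.array([512,384])
a=tri([ray('side',[277.4,165.9]),ray('top',[225.3,159.8])]);print('hinge',a, atz('side',[277.4,165.9],.153),atz('top',[225.3,159.8],.153))
print('frame', atz('side',[226.1,192.1],.15),atz('top',[243.3,234.2],.15))
print('edge',tri([ray('side',[233,152.3]),ray('top',[236.8,225.4])]))
print('wing',tri([ray('side',[243.2,154.6]),ray('top',[233.9,212.8])]))
a=cv2.imread('pics/side0.png')[100:260,150:350];cv2.imwrite('pics/s0z.png',cv2.resize(a,None,fx=4,fy=4)[:600])
a=cv2.imread('pics/top0.png')[120:270,150:350];cv2.imwrite('pics/t0z.png',cv2.resize(a,None,fx=4,fy=4)[:600])
E
```

```text
hinge [0.71272372 0.04944294 0.15064723] [0.70119686 0.04863754 0.153     ] [0.72196269 0.0459579  0.153     ]
frame [ 0.47833575 -0.00783383  0.15      ] [ 0.49434667 -0.00324138  0.15      ]
edge [0.51946666 0.01380934 0.29408683]
wing [0.55607025 0.02065461 0.26852811]
```

View pics/s0z.png

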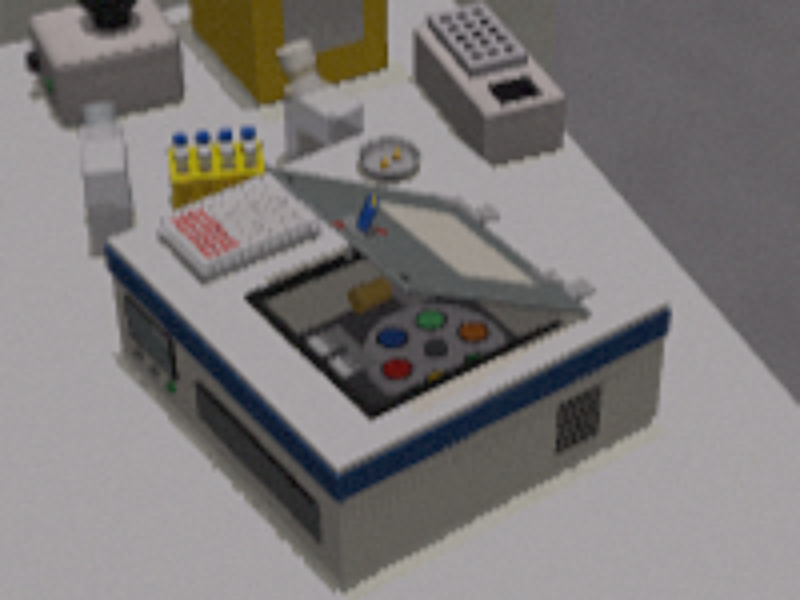

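View pics/t0z.png

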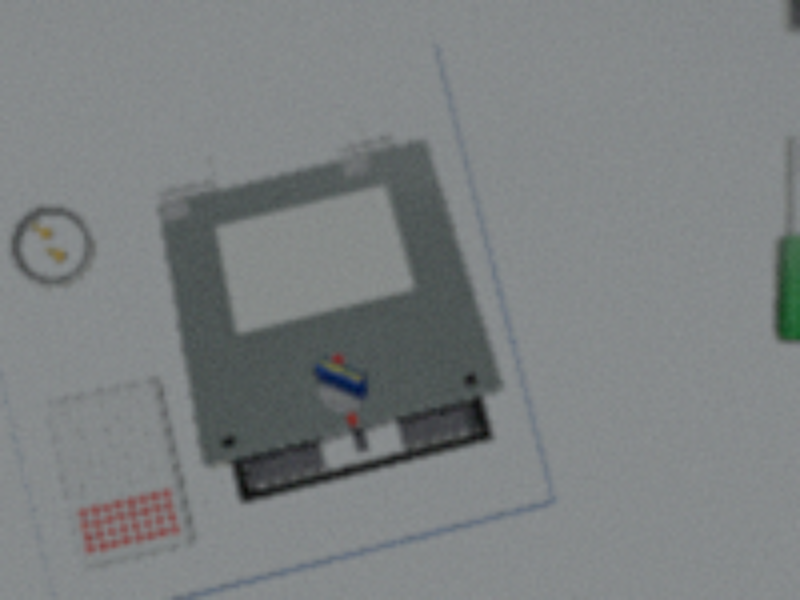

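The side view shows the cover half open with the wing at about (243,153). The top view shows the wing at (234,213), turned well off the red marks. Next I'll fit the reader pose, the hinge angle and the wing angle.

```bash
cat > fit.py <<'E'
from h import *
from scipy.optimize import least_squares
def model(p):
    x,y,yaw,th=p; ex=np.array([np.cos(yaw),np.sin(yaw),0]);ey=np.array([-np.sin(yaw),np.cos(yaw),0]);ez=np.array([0,0,1.])
    H=np.array([x,y,.153]); cx=np.cos(th)*ex-np.sin(th)*ez; cz=np.cos(th)*ez+np.sin(th)*ex  # cx towards hinge
    f=lambda d,l,h: H-cx*d+ey*l+cz*h
    return dict(hinge=H,frame=H-ex*.239-ez*.003,edge=f(.239,0,.001),wing=f(.209,0,.016),FL=f(.239,.105,.001),FR=f(.239,-.105,.001),HL=f(0,.105,.001),HR=f(0,-.105,.001)),cx,ey,cz
E
python3 - <<'E'
from fit import *
z=lambda a,o:(np.array(a)/4+o)
T=lambda a:z(a,[150,120]); S=lambda a:z(a,[150,100])
obs=[('top','hinge',[225.3,159.8]),('top','frame',[243.3,234.2]),('top','edge',[236.8,225.4]),('top','wing',[233.9,212.8]),
('side','hinge',[277.4,165.9]),('side','frame',[226.1,192.1]),('side','edge',[233,152.3]),('side','wing',[243.2,154.6]),
('top','FL',T([207,463])),('top','FR',T([502,387])),('top','HL',T([162,205])),('top','HR',T([430,143])),
('side','FL',S([270,168])),('side','FR',S([405,280])),('side','HR',S([590,315]))]
C={n:r.camera_params(n) for n in('side','top')}
def res(p):
    m=model(p)[0]; return np.concatenate([proj(n,m[k],C[n])[0]-np.array(o) for n,k,o in obs])
s=least_squares(res,[.715,.048,.23,.6],loss='soft_l1'); print(s.x); print([(o[0],o[1],np.round(e,1).tolist()) for o,e in zip(obs,res(s.x).reshape(-1,2))])
m,cx,ey,cz=model(s.x);print({k:np.round(v,3).tolist() for k,v in m.items()})
# predicted wing top ends for several angles
for a in np.arange(.4,1.4,.2):
    d=np.cos(a)*cx+np.sin(a)*ey; print(a,[((proj('top',m['wing']+cz*.011+sg*.018*d,C['top'])[0]-[150,120])*4).round() for sg in(1,-1)])
E
```

```text
[0.71213919 0.05018081 0.21251372 0.59833519]
[('top', 'hinge', [-1.3, 3.2]), ('top', 'frame', [-0.9, 5.3]), ('top', 'edge', [1.8, 0.5]), ('top', 'wing', [1.8, 1.1]), ('side', 'hinge', [2.5, -1.0]), ('side', 'frame', [-0.7, -1.3]), ('side', 'edge', [1.2, 2.2]), ('side', 'wing', [-0.7, -2.6]), ('top', 'FL', [-1.5, -0.5]), ('top', 'FR', [1.0, -0.1]), ('top', 'HL', [-0.3, -0.5]), ('top', 'HR', [-0.1, -0.9]), ('side', 'FL', [-0.3, -2.5]), ('side', 'FR', [1.3, 0.7]), ('side', 'HR', [0.7, 0.8])]
{'hinge': [0.712, 0.05, 0.153], 'frame': [0.479, -0.0, 0.15], 'edge': [0.52, 0.009, 0.288], 'wing': [0.552, 0.016, 0.284], 'FL': [0.498, 0.111, 0.288], 'FR': [0.542, -0.094, 0.288], 'HL': [0.691, 0.153, 0.154], 'HR': [0.735, -0.052, 0.154]}
0.4 [array([326., 349.]), array([355., 383.])]
0.6000000000000001 [array([322., 352.]), array([359., 380.])]
0.8000000000000002 [array([318., 356.]), array([363., 376.])]
1.0000000000000002 [array([316., 360.]), array([365., 372.])]
1.2000000000000002 [array([314., 364.]), array([367., 368.])]
```

Emit:
{"fn": "play_rows", "kwargs": {
  "commands": [
    {"dr": [0, 0, 1.7], "offset": [0, 0, -1.0], "hand": 0},
    {"dr": [0, 0, 3.4], "offset": [-0.4, -0.4, -1.9], "hand": 0},
    {"dr": [0, 0, 5], "offset": [-1.1, -1.0, -1.9], "hand": 0},
    {"dr": [0, 0, 6.7], "offset": [-1.8, -1.6, -1.9], "hand": 0},
    {"dr": [0, 0, 8.4], "offset": [-2.5, -2.2, -1.9], "hand": 0},
    {"dr": [0, 0, 10], "offset": [-3.2, -2.8, -1.9], "hand": 0},
    {"dr": [0, 0, 11.7], "offset": [-3.9, -3.4, -1.9], "hand": 0},
    {"dr": [0, 0, 13.4], "offset": [-4.6, -4.0, -1.9], "hand": 0},
    {"dr": [0, 0, 15], "offset": [-5.3, -4.6, -1.9], "hand": 0},
    {"dr": [0, 0, 15], "offset": [-6.0, -5.2, -1.9], "hand": 0}
  ]
}}

```text
time_s: 2.15
tool_pos: [0.4654, 0.1649, 0.3627]
eef_rot: [-0.0, 0.837, 0.548, 0.001]
wrist_force: [1.3, 1.1, 0.1]
width: 0.0002
```

Emit:
{"fn": "play_rows", "kwargs": {
  "commands": [
    {"dr": [0, 0, 0], "offset": [-0.65, 0.7, 0], "hand": 0},
    {"dr": [0, 0, 0], "offset": [-1.3, 1.4, 0], "hand": 0},
    {"dr": [0, 0, 0], "offset": [-1.95, 2.1, 0], "hand": 0},
    {"dr": [0, 0, 0], "offset": [-2.55, 2.8, 0], "hand": 0},
    {"dr": [0, 0, 0], "offset": [-2.55, 2.8, 0], "hand": 0},
    {"dr": [0, 0, 0], "offset": [-2.55, 2.8, 0], "hand": 0}
  ]
}}

```text
time_s: 2.9
tool_pos: [0.5578, -0.0401, 0.3621]
eef_rot: [-0.0, 0.836, 0.549, -0.0]
wrist_force: [-0.6, 1.4, 0.4]
width: 0.0
```

```bash
python3 - <<'E'
from h import *
s=r.observe(); print(s['time_s'],s['tool_pos'],s['eef_rot'],s['wrist_force'])
snap('wrist','w1');snap('side','s1')
for t in ['wing','cover_edge','cover_hinge']:
    print(t,[(round(d['p'],2),np.array(d['position'])*[512,384]) for d in r.tip_of('wrist',t)[:2]])
from fit import *
m=model([.712,.050,.2125,.598])[0]
for k in m: print(k,proj('wrist',m[k])[0].round())
print(np.round(np.linalg.inv(np.array(r.camera_params('wrist')['camera_from_world']))[:3],3).tolist())
E
```

```text
2.9 [ 0.55777999 -0.04007561  0.36206477] [-3.98839735e-04  8.36142418e-01  5.48512254e-01 -7.69206871e-05] [-0.60419518  1.38129043  0.40535767]
wing [(0.78, array([219.5968, 142.6176]))]
cover_edge [(0.88, array([179.9168, 165.5808])), (0.19, array([355.584 , 288.3072]))]
cover_hinge [(0.75, array([351.8976,  40.896 ]))]
hinge [352.  48.]
frame [187. 169.]
edge [184. 174.]
wing [220. 147.]
FL [87. 52.]
FR [265. 274.]
HL [301. -40.]
HR [396. 126.]
[[0.918, -0.38, -0.114, 0.588], [-0.397, -0.879, -0.264, 0.028], [0.0, 0.288, -0.958, 0.488]]
```

View pics/w1.png

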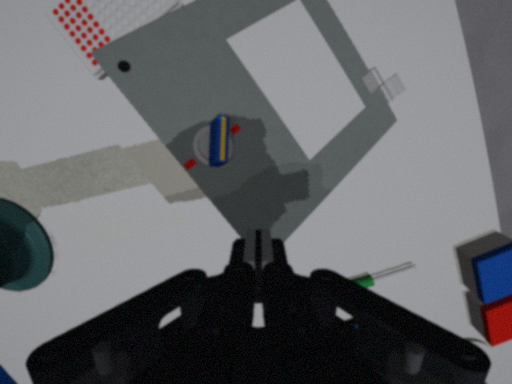

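View pics/s1.png

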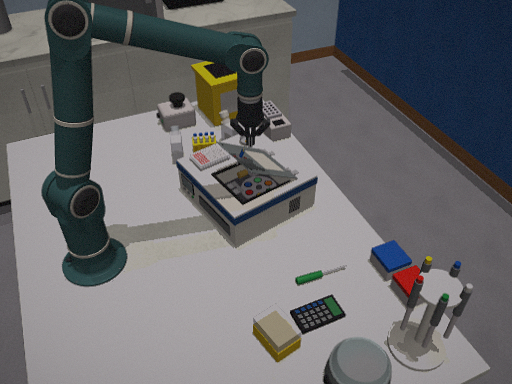

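The wrist view shows the wing at (220,142), with its slot nearly vertical in the image, so the jaws are already across it. The red marks are at (190,164) and (236,129). I'll push the cover down now.

Emit:
{"fn": "play_rows", "kwargs": {
  "commands": [
    {"dr": [0, 0, 0], "offset": [0, 0, 0.4], "hand": 0},
    {"dr": [0, 0, 0], "offset": [0, 0, 0.8], "hand": 0},
    {"dr": [0, 0, 0], "offset": [0, 0, 1.1], "hand": 0},
    {"dr": [0, 0, 0], "offset": [0, 0, 1.3], "hand": 0},
    {"dr": [0, 0, 0], "offset": [0, 0, 1.5], "hand": 0},
    {"dr": [0, 0, 0], "offset": [0, 0, 1.75], "hand": 0},
    {"dr": [0, 0, 0], "offset": [0, 0, 2.0], "hand": 0},
    {"dr": [0, 0, 0], "offset": [0, 0, 2.25], "hand": 0},
    {"dr": [0, 0, 0], "offset": [0, 0, 2.5], "hand": 0},
    {"dr": [0, 0, 0], "offset": [0, 0, 2.65], "hand": 0}
  ]
}}

```text
time_s: 4.4
tool_pos: [0.5576, -0.0407, 0.202]
eef_rot: [-0.0, 0.836, 0.548, -0.001]
wrist_force: [-0.2, 0.6, 0.4]
width: 0.0001
```

Emit:
{"fn": "play_rows", "kwargs": {
  "commands": [
    {"dr": [0, 0, 0], "offset": [0, 0, 0.12], "hand": 0},
    {"dr": [0, 0, 0], "offset": [0, 0, 0.22], "hand": 0},
    {"dr": [0, 0, 0], "offset": [0, 0, 0.3], "hand": 0},
    {"dr": [0, 0, 0], "offset": [0, 0, 0.33], "hand": 0}
  ]
}}

```text
time_s: 4.9
tool_pos: [0.5581, -0.0407, 0.1833]
eef_rot: [0.0, 0.836, 0.548, 0.0]
wrist_force: [-0.0, -0.7, 0.6]
width: 0.0001
```

```bash
python3 - <<'E'
from h import *
s=r.observe(); print(s['time_s'],s['tool_pos'],s['wrist_force'])
snap('wrist','w2')
for t in ['wing','cover_edge']:
    print(t,[(round(d['p'],2),np.array(d['position'])*[512,384]) for d in r.tip_of('wrist',t)[:2]])
from fit import *
for th in(.03,.06,.1,.15):
  m=model([.712,.050,.2125,th])[0]
  print(th,[(k,proj('wrist',m[k])[0].round().tolist()) for k in ('wing','edge','FL','FR')])
E
```

```text
4.9 [ 0.55805158 -0.04071782  0.18334848] [-0.0338023  -0.72080613  0.5650326 ]
wing [(0.6, array([134.6048, 205.0176]))]
cover_edge [(0.91, array([105.1136, 228.096 ]))]
0.03 [('wing', [134.0, 212.0]), ('edge', [108.0, 232.0]), ('FL', [-24.0, 84.0]), ('FR', [217.0, 345.0])]
0.06 [('wing', [130.0, 216.0]), ('edge', [102.0, 237.0]), ('FL', [-36.0, 83.0]), ('FR', [215.0, 353.0])]
0.1 [('wing', [124.0, 221.0]), ('edge', [94.0, 244.0]), ('FL', [-53.0, 80.0]), ('FR', [214.0, 365.0])]
0.15 [('wing', [117.0, 227.0]), ('edge', [82.0, 253.0]), ('FL', [-77.0, 76.0]), ('FR', [213.0, 381.0])]
```

View pics/w2.png

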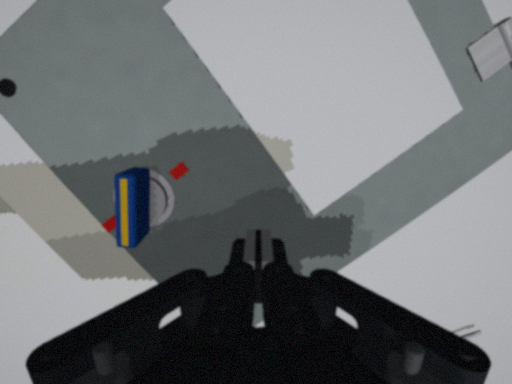

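```bash
python3 - <<'E'
from h import *
A=atz('wrist',[179,170],.1655);B=atz('wrist',[109,224],.1685);print('marks',A,B,(A+B)/2,np.linalg.norm(A-B),np.degrees(np.arctan2(*(A-B)[[1,0]])))
a=atz('wrist',[124,178],.1925);b=atz('wrist',[126,246],.1925);print('slot',a,b,(a+b)/2,np.linalg.norm(a-b),np.degrees(np.arctan2(*(a-b)[[1,0]])))
print('net wing',atz('wrist',[134.6,205],.1815))
W=((a+b)/2)
s,p,Q=st(); print(Q.as_matrix().round(3).tolist())
E
```

```text
marks [0.53738278 0.01587582 0.1655    ] [0.48717278 0.00479195 0.1685    ] [0.51227778 0.01033389 0.167     ] 0.05150627429367614 12.448414746446652
slot [0.52269653 0.02459551 0.1925    ] [ 0.50581546 -0.00446523  0.1925    ] [0.51425599 0.01006514 0.1925    ] 0.0336079900925479 59.84815410262184
net wing [0.514173   0.01037023 0.1815    ]
[[0.399, 0.917, 0.0], [0.917, -0.399, 0.0], [0.0, 0.0, -1.0]]
```

Emit:
{"fn": "play_rows", "kwargs": {
  "commands": [
    {"dr": [0, 0, 0], "offset": [0, 0, -0.6], "hand": 0},
    {"dr": [0, 0, 0.6], "offset": [0, 0, -1.2], "hand": 30},
    {"dr": [0, 0, 1.1], "offset": [0.25, -0.5, -1.2], "hand": 60},
    {"dr": [0, 0, 1.1], "offset": [0.47, -1.0, -1.2], "hand": 60},
    {"dr": [0, 0, 1.1], "offset": [0.47, -1.0, -1.2], "hand": 60},
    {"dr": [0, 0, 1.1], "offset": [0.47, -1.0, -1.2], "hand": 60}
  ]
}}

```text
time_s: 5.8
tool_pos: [0.5148, 0.0087, 0.2559]
eef_rot: [0.0, 0.866, 0.499, 0.001]
wrist_force: [-1.1, -0.1, -0.8]
width: 0.0601
```

```bash
python3 - <<'E'
from h import *
s=r.observe(); print(s['time_s'],s['tool_pos'],s['wrist_force'],s['width'])
snap('wrist','w3')
p=np.array(s['tool_pos'])
print(proj('wrist',[[.514,.010,.1925],[.514,.010,.167],p+[0,0,-.017]]))
E
```

```text
5.8 [0.51476398 0.00868413 0.25592998] [-1.10845297 -0.1269591  -0.76525178] 0.060059203421339
[[254.70511851 214.15766796]
 [254.9950815  203.03136995]
 [256.24969827 244.41016833]]
```

View pics/w3.png

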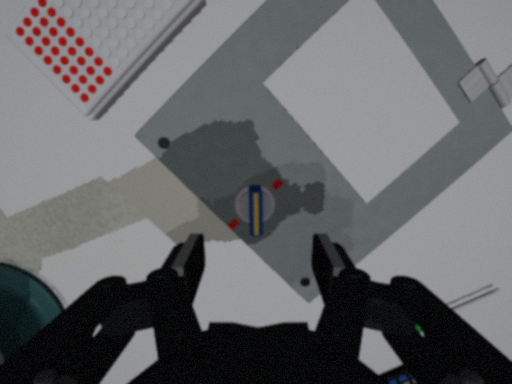

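The wing is at (256,210), vertical and centred between the open jaws. I'll descend and grip it.

Emit:
{"fn": "play_rows", "kwargs": {
  "commands": [
    {"dr": [0, 0, 0], "offset": [0, 0, 0.4], "hand": 60},
    {"dr": [0, 0, 0], "offset": [0, 0, 0.8], "hand": 50},
    {"dr": [0, 0, 0], "offset": [0, 0, 1.1], "hand": 40},
    {"dr": [0, 0, 0], "offset": [0, 0, 1.1], "hand": 20},
    {"dr": [0, 0, 0], "offset": [0, 0, 1.1], "hand": 0},
    {"dr": [0, 0, 0], "offset": [0, 0, 1.1], "hand": 0},
    {"dr": [0, 0, 0], "offset": [0, 0, 1.1], "hand": 0},
    {"dr": [0, 0, 0], "offset": [0, 0, 1.1], "hand": 0}
  ]
}}

```text
time_s: 6.85
tool_pos: [0.5125, 0.0092, 0.1892]
eef_rot: [-0.001, 0.866, 0.499, -0.002]
wrist_force: [-5.3, 0.4, -2.7]
width: 0.0086
```

```bash
python3 - <<'E'
from h import *
s=r.observe(); print(s['time_s'],s['tool_pos'],s['wrist_force'],s['ft_torque'],s['width'])
snap('wrist','w4')
E
```

```text
6.85 [0.51253026 0.00922202 0.18915507] [-5.32627507  0.40614969 -2.72247892] [0.55343047 1.65882722 0.05170811] 0.008615137037945813
```

View pics/w4.png

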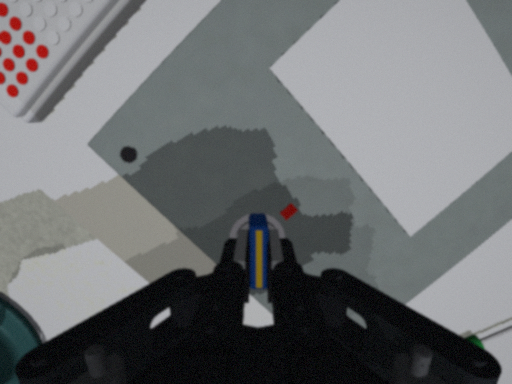

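Emit:
{"fn": "play_rows", "kwargs": {
  "commands": [
    {"dr": [0, 0, 1.3], "offset": [0, -0.03, 0], "hand": 0},
    {"dr": [0, 0, 2.6], "offset": [0, -0.03, 0], "hand": 0},
    {"dr": [0, 0, 3.9], "offset": [0, -0.03, 0], "hand": 0},
    {"dr": [0, 0, 5.2], "offset": [0, -0.03, 0], "hand": 0},
    {"dr": [0, 0, 6.5], "offset": [0, -0.03, 0], "hand": 0},
    {"dr": [0, 0, 7.9], "offset": [0, -0.03, 0], "hand": 0},
    {"dr": [0, 0, 7.9], "offset": [0, -0.03, 0], "hand": 0},
    {"dr": [0, 0, 7.9], "offset": [0, -0.03, 0], "hand": 0}
  ]
}}

```text
time_s: 7.9
tool_pos: [0.5119, 0.0098, 0.1893]
eef_rot: [0.0, 0.994, 0.11, -0.001]
wrist_force: [-5.3, 0.4, -2.7]
width: 0.0085
```

```bash
python3 - <<'E'
from h import *
s,p,Q=st(); print(s['time_s'],s['tool_pos'],s['wrist_force'],s['ft_torque'],s['width'],Q.as_matrix().round(3).tolist())
snap('wrist','w5')
E
```

```text
7.9 [0.51192224 0.0098224  0.18928964] [-5.3215862   0.41010985 -2.71749614] [-0.24502743  1.46382894  0.03747212] 0.008508072439245949 [[0.976, 0.219, -0.002], [0.219, -0.976, -0.0], [-0.002, -0.0, -1.0]]
```

View pics/w5.png

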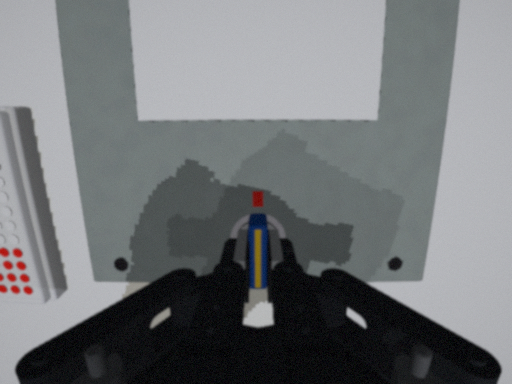

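The slot now points straight at the red mark at (258,199), with the cover edges symmetric around it. I'll press down in small steps.

Emit:
{"fn": "play_rows", "kwargs": {
  "commands": [
    {"dr": [0, 0, 0], "offset": [0, 0, 0.05], "hand": 0},
    {"dr": [0, 0, 0], "offset": [0, 0, 0.1], "hand": 0},
    {"dr": [0, 0, 0], "offset": [0, 0, 0.15], "hand": 0},
    {"dr": [0, 0, 0], "offset": [0, 0, 0.2], "hand": 0},
    {"dr": [0, 0, 0], "offset": [0, 0, 0.22], "hand": 0},
    {"dr": [0, 0, 0], "offset": [0, 0, 0.22], "hand": 0}
  ]
}}

```text
time_s: 8.7
tool_pos: [0.5112, 0.0097, 0.1771]
eef_rot: [-0.001, 0.994, 0.109, -0.001]
wrist_force: [-13.8, -0.4, 12.1]
width: 0.0085
```

Emit:
{"fn": "play_rows", "kwargs": {
  "commands": [
    {"dr": [0, 0, 0], "offset": [-0.03, 0, 0.03], "hand": 0},
    {"dr": [0, 0, 0], "offset": [-0.04, 0, 0.06], "hand": 0},
    {"dr": [0, 0, 0], "offset": [-0.04, 0, 0.06], "hand": 0},
    {"dr": [0, 0, 0], "offset": [-0.04, 0, 0.06], "hand": 0}
  ]
}}

```text
time_s: 9.2
tool_pos: [0.5111, 0.0097, 0.1764]
eef_rot: [-0.002, 0.994, 0.11, 0.001]
wrist_force: [-17.2, 2.1, 34.0]
width: 0.0083
```

```bash
python3 - <<'E'
from h import *
from fit import *
s,p,Q=st(); print(s['time_s'],s['tool_pos'],s['wrist_force'],s['ft_torque'],s['width'])
snap('wrist','w6');snap('side','s6')
a=cv2.imread('pics/side0.png'); a=cv2.imread('pics/s6.png')[100:250,150:350];cv2.imwrite('pics/s6z.png',cv2.resize(a,None,fx=4,fy=4))
for th in (0,.02,.06):
  m=model([.7145,.053,.217,th])[0]; print(th,[(k,proj('wrist',m[k])[0].round(1).tolist()) for k in('FL','FR')])
E
```

```text
9.2 [0.51108885 0.00965122 0.17637017] [-17.19361861   2.12868157  34.04982877] [0.50082587 3.31687252 0.03446644] 0.008306451731111199
0 [('FL', [96.8, 283.4]), ('FR', [423.6, 284.6])]
0.02 [('FL', [92.6, 287.7]), ('FR', [427.8, 289.0])]
0.06 [('FL', [83.5, 296.8]), ('FR', [437.1, 298.1])]
```

View pics/w6.png

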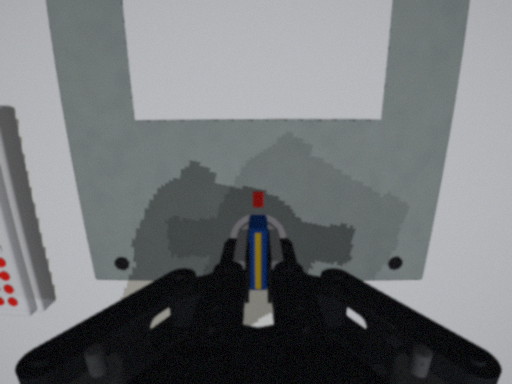

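View pics/s6z.png

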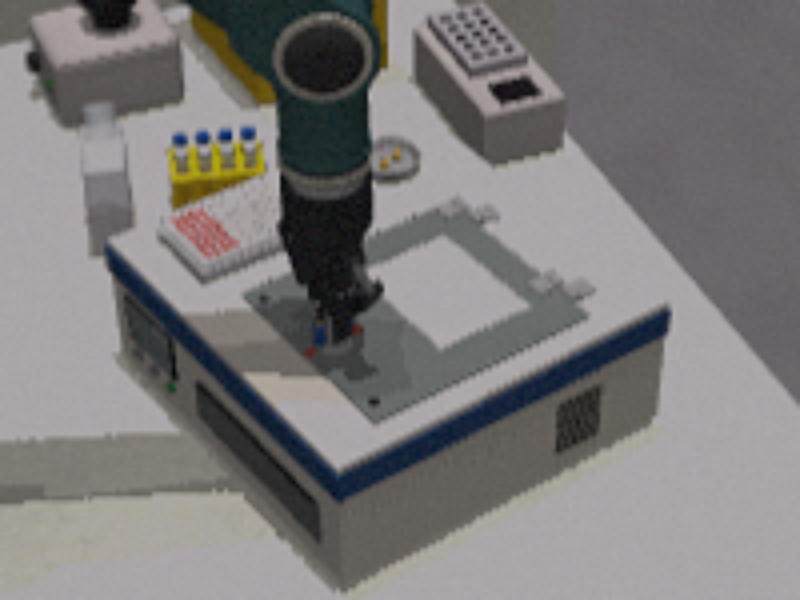

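Emit:
{"fn": "play_rows", "kwargs": {
  "commands": [
    {"dr": [0, 0, 0], "offset": [0, 0, -0.01], "hand": 0},
    {"dr": [0, 0, 0], "offset": [0, 0, -0.01], "hand": 0},
    {"dr": [0, 0, 0], "offset": [0, 0, -0.01], "hand": 0},
    {"dr": [0, 0, 0], "offset": [0, 0, -0.01], "hand": 0},
    {"dr": [0, 0, 0], "offset": [0, 0, -0.01], "hand": 0},
    {"dr": [0, 0, 0], "offset": [0, 0, -0.01], "hand": 0},
    {"dr": [0, 0, 0], "offset": [0, 0, -0.01], "hand": 0},
    {"dr": [0, 0, 0], "offset": [0, 0, -0.01], "hand": 0}
  ]
}}

```text
time_s: 10.3
tool_pos: [0.5111, 0.0097, 0.1765]
eef_rot: [-0.002, 0.994, 0.11, 0.001]
wrist_force: [-15.3, 2.1, 29.3]
width: 0.0087
```

```bash
python3 - <<'E'
from h import *
print(r.hand_in()); s=r.observe(); print(s['time_s'],s['tool_pos'],s['wrist_force'])
E
```

```text
the job is handed in; nothing more can be done
None
the job is handed in; nothing more can be done
```

The cover is closed and held flat against the frame, the fastener slot is in line with the red marks, and I handed the job in at about 10.3 s.

- **Closing and turning:** I pushed the cover down to its 0.06 rad stop, gripped the wing and turned it about 47° clockwise. The wrist picture then showed the slot pointing straight at the red mark. The tool's measured heading matched the reader's to within about 0.01 rad.
- **Pressing flat:** The wing went down about 12.8 mm, the drop expected from 0.06 to 0. After that, a further 3.6 mm of command moved it only 0.7 mm while the force rose from 12 to 34 N, so I take it to be on its hard stop.
- **Last checks:** I backed off slightly and held about 29 N downward, steady for 1 s with the wing still gripped. The free-edge corners in the wrist picture were within about 4 pixels of where a flat cover should be.
- **Sideways force:** About 15 N sideways remained on the tool. I tried to relieve it with a small shift, but it barely changed.
- **Not confirmed:** I did not read the hinge angle directly, and the hand-in gave no verdict. I did not measure the other items again. The well plate, dish and rack look unmoved in the last side picture, and the path stayed clear of everything else.

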